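# Hang a lift-off enclosure door back on its hinge pins and shut it

### The arm

A 7-joint arm with a two-finger parallel gripper is mounted at the origin on the work surface. World frame = base frame: x ahead of the robot, y to its left, z up, the work surface at z = 0. Lengths are in m, angles in rad, forces in N, time in s.
With the tool pointing down it reaches from about 0.4 to 0.85 m from the base axis. Payload 10.4 kg.
Tool frame: the origin (TCP) lies on the centre line of the jaws, within the pads' length; the fingertips stand 11 mm ahead of it and the grasp point (between the pads) lies 8 mm behind it (tip_reach is the distance from the TCP to the fingertips, in m); z points along the fingers, y is the line along which they close (so a half turn about z gives the same grasp; the last joint's range is limited). The gripper opens to 85 mm and grips with 20 to 120 N. Pads are 22 mm wide; open, the fingers measure 114 mm over their backs; the gripper's body (76 mm by 85 mm) begins 54 mm behind the grasp point. The pads swing forward as they close: fully open they stand 13 mm farther back than shut.
Start: joints at [-1.36, 0.332, -0.065, 1.46, 0.022, 1.35, -0.088], TCP at [0.145, 0.608, 0.242] pointing down, gripper open.
Joint ranges: [-2.6, 2.6], [-0.5, 2.12], [-1.47, 1.34], [0.16, 2.42], [-1.27, 4.41], [0.06, 2.06], [-2.6, 2.6]. Speed limits (rad/s): [2.22, 2.22, 2.79, 2.79, 3.14, 3.14, 3.14].

### API

Orientations are given as a unit quaternion [x, y, z, w].
In Python, from workcell import get_obs, camera, hand_in, tip_reach gives the robot as it stands. The module is installed in compiled form; this text tells all that it offers.
- The arm moves only by the tool move_arm, never from a script. Its argument "plan" is a list of rows, each an object with "delta_pos": the shift along the tool's x, y, z in m, a list of three; "turn": the turn, a rotation vector about the tool's x, y, z in rad, a list of three; "fingers": the closure, from 0 (fully open) to 1 (shut). A call has 1 to 12 rows; each row is the pose to reach, as a shift and turn from the pose commanded when the call began, along the tool's axes at that moment; what a row does not reach only later rows make up. A row lasts 1/8 s, in which the tool goes at most 62.5 mm and 10.7 degrees, less where a joint would pass 70% of its speed; a pose out of reach is approached as far as the arm can. A call with a gripper value outside its range is refused whole. The fingers move at their own pace and stop on an object; "force" is the grip in N (left out, the last holds). Time passes only in rows, so rows that repeat a pose let the fingers close. It gives the time, the measured TCP pose, the force, the opening and the grip force at its end, in the units of the state.
- get_obs(): the state, without advancing time (a new reading comes with each control period).
- camera(name): name is "scene" or "top" or "wrist"; returns a dict with "color" (384x512x3 uint8, red, green, blue), "range_z" (384x512 float32, m along the optical axis (not along the pixel's ray), 0 where there is no reading), "fx", "fy", "cx", "cy" (pixels), "R" (3x3) and "t" (3): a world point X has camera coordinates R X + t; the wrist camera has in their place "tool_from_camera" (4x4, takes a point from camera to tool coordinates, whose origin is the TCP and whose axes are the flange's). Camera axes: x right, y down, z forward; pixel columns grow to the right and rows downward; lengths in m; the calibration is good to about 2 mm. A picture is of the moment at which its call begins: read the wrist's pose just before it.
- hand_in(): hands the job in; it is judged then, once.
The state is a dict: "clock": time; "joint_pos": joint angles; "joint_velocities": joint speeds; "tau": joint torques, N m; "position": TCP position; "ee_rot": TCP orientation; "ft_force": force on the tool from outside, world axes, zero at the start; "torque": the same for the moment, N m; "grip_width": opening from 0.0 (shut) to 1.0 (fully open); "grasp_force": force on a finger pad.
Only numpy, scipy, OpenCV 4.12 (cv2) and the standard library are available. Lean on these libraries where they do the work, as an engineer would, in place of code of your own. Each camera call takes 0.05 s, during which the arm holds its last target. There are 200 camera calls.

### The job

The small grey control enclosure on the bench has had its door taken off for wiring. Take the door from the panel rack, hang it back on the two hinge pins, lowering it without force until both knuckles are fully home before you let go, and then swing it fully shut. Leave the other panels and everything else on the bench where they are.

Things in the scene. Friction and masses are not known exactly. Their poses are not given: they have to be found in the camera images.
- door: Lift-off door: flat grey steel panel 196 wide, 186 high, 15 thick, 0.36 to 0.59 kg, loose, standing upright in any one of the rack's slots; the tallest panel there, the only one with knuckles. Origin: middle of its bottom edge. z up; y along the width, hinge edge at y = -98, free edge at y = +98; x through the thickness, outer face (round lock 22 across, 4 proud, at y = +75, z = 93) at x = -7.5.
- door_top (a point): Middle of the door's top edge (door frame 0, 0, 186): bare for gripping from above across the 15 mm thickness, anywhere along it. Fingers reaching 40 below it, gripping hard (60 N) near the middle, hold well; a load of over about 5 N at the knuckles may turn it in the fingers.
- knuckle_low (a point): Centre of the bottom mouth of the door's lower hinge knuckle (door frame 0, -112, 22): a vertical steel tube, 18 outside, straight bore 9.8, 24 long, standing out from the hinge edge.
- knuckle_up (a point): The same for the upper knuckle (door frame 0, -112, 142), 120 straight above the lower one.
- door_edge (a point): Middle of the door's free vertical edge (door frame 0, +98, 93). Shut, it lies at x = -75.5 in the enclosure's frame.
- enclosure: Grey steel control enclosure fixed to the bench: 120 deep (x), 200 wide (y), 200 high, open front (flange at x = -60) facing its own -x, wiring gear inside. Origin: centre of its underside, on the bench. A vertical steel hinge strip at the front edge of its -y side carries two steel pins that point up, one 120 above the other, both on one vertical line.
- hinge_low (a point): Nominal centre of the lower pin's 18 wide shoulder (enclosure frame -75.5, -112, 30), where the knuckle's mouth comes to rest. Pin: 8 diameter, rising 16 above the shoulder, blunt end with a 1.2 bevel. The strip is screwed tight through slotted holes anywhere up to 5 mm either way along the enclosure's y; no pose shows this shift (both pins alike): find the true place by touch or eye.
- hinge_up (a point): The same for the upper pin (enclosure frame -75.5, -112, 150), same length and same shift, so both knuckles meet their pins at the same height; the lower knuckle cannot pass the upper pin from above, so bring the door in level, just over the pins. Hung, the door's bottom edge is 8 above the bench and each pin has 0.9 mm of play all round.
- gasket (a point): Middle of the enclosure's front rubber gasket (enclosure frame -67, 0, 100). A shut door is parallel to it, its axes along the enclosure's, its inner face 1 mm in front. The door opens by turning counter-clockwise seen from above: its free edge goes from the enclosure's +y side round to its -x. It can be lowered on at 30 to 110 degrees open, swings with slight friction and stays where it is left.
- rack: Panel rack, fixed: black base 200 (x) by 235 (y), 6 thick, with three slots at y = -75, 0, +75, each between two wire hoops 110 long (x), top at 59 above the bench, 21 clear between them. Panels stand on edge on the base, lengthwise along the rack's x, the door's hinge edge towards +x. Origin: centre of its underside.
- mount_plate: Bystander: plain aluminium plate 150 x 105 x 10 standing in another slot of the rack. Origin: centre of its bottom edge. Leave alone.
- blank_cover: Bystander: plain grey cover 160 x 110 x 12 without knuckles, in the remaining slot of the rack. Origin: centre of its bottom edge. Leave alone.
- multimeter: Bystander: green multimeter lying flat, 180 x 85 x 40. Origin: centre of its underside.
- strippers: Bystander: yellow-handled wire strippers lying flat, 175 long, 17 high. Origin: on the bench near the joint.
- sponge_pot: Bystander: dark steel pot of brass tip-cleaning wool, 72 across, 41 high. Origin: centre of its underside.
- drone: Bystander: small blue and red quadcopter frame, 240 across corners, 56 high. Origin: its centre, on the bench.
- tape_roll: Bystander: roll of tape lying flat, 76 across, 19 high. Origin: centre of its underside.
- screwdriver: Bystander: screwdriver lying on the bench. Origin: about its middle.
Things that resemble listed ones, but are neither listed nor needed, are in the scene too. What is shaped like the door but purple or yellow is not meant.

How it is judged:
On the way:
1. both knuckles are fully down on their pins while the door is still held (z of knuckle_low in the frame of enclosure between 0.026 and 0.034 m and x of knuckle_low in the frame of enclosure between -0.0805 and -0.0705 m and y of knuckle_low in the frame of enclosure between -0.119 and -0.105 m and z of knuckle_up in the frame of enclosure between 0.146 and 0.154 m and x of knuckle_up in the frame of enclosure between -0.0805 and -0.0705 m and y of knuckle_up in the frame of enclosure between -0.119 and -0.105 m and contact force between the fingers and door above 0.5 N), for 0.1 s.
At the end, for the whole second after the job is handed in: The door hangs upright (within 0.05 rad) on both pins: each knuckle mouth within 4 mm of its shoulder's height, and within 5 mm (enclosure x) and 7 mm (y) of the nominal hinge line. It is shut (free edge within 10 mm of its shut place along the enclosure's x), at rest and let go (z of knuckle_low in the frame of enclosure between 0.026 and 0.034 m and x of knuckle_low in the frame of enclosure between -0.0805 and -0.0705 m and y of knuckle_low in the frame of enclosure between -0.119 and -0.105 m and z of knuckle_up in the frame of enclosure between 0.146 and 0.154 m and x of knuckle_up in the frame of enclosure between -0.0805 and -0.0705 m and y of knuckle_up in the frame of enclosure between -0.119 and -0.105 m and x of door_edge in the frame of enclosure between -0.0855 and -0.0655 m and y of door_edge in the frame of enclosure above 0.08 m and angle between door's own z axis and vertical below 0.05 rad and linear speed of door below 0.02 m/s); the robot touches nothing.
It fails at once if another panel in the rack is shifted by more than 40 mm (distance of any of mount_plate, blank_cover from where it was at the start of the episode above 0.04 m).
It fails at once if something else lying on the bench is shifted by more than 40 mm (distance of any of multimeter, strippers, sponge_pot, drone, tape_roll, screwdriver from where it was at the start of the episode above 0.04 m).
It fails at once if the door is forced onto its pins: more than 60 N between door and enclosure while the door stands open (contact force between door and enclosure above 60 N and x of door_edge in the frame of enclosure below -0.12 m).
It also fails if it takes over 58 s, if anything falls off the work surface, if the arm or the gripper's body presses on something with over 40 N, if the wrist force passes 120 N, or if a joint passes its speed limit or range.

## Working session

There is one attempt and no reset: what is moved stays moved. The work goes in short steps, Python scripts to look and compute and a tool call to move; the robot and the scene stay as the last step left them, time stands still between calls to the robot, and variables do not carry over. Pictures are saved under pics/ and viewed, at most 10 in all, crops included, and the job is handed in when it is done.

Besides the shell and the picture viewer there is one more tool, called after ">>>" by a JSON object that holds its "name" and its "arguments". move_arm: Moves the arm, as the interface text tells. Its arguments: {"type":"object","properties":{"plan":{"type":"array","items":{"type":"object","properties":{"delta_pos":{"type":"array","items":{"type":"number"}},"turn":{"type":"array","items":{"type":"number"}},"fingers":{"type":"number"}}}},"force":{"type":"number"}},"required":["plan"]}

```bash
mkdir -p pics
python3 - <<'E'
from workcell import get_obs,camera,tip_reach
import cv2,numpy as np,pickle
o=get_obs();print({k:np.round(v,3) for k,v in o.items()},tip_reach)
d={}
for n in("scene","top"):
    c=camera(n);d[n]=c;cv2.imwrite(f"pics/{n}0.png",c["color"][:,:,::-1])
    print(n,c["fx"],c["cx"],c["cy"],np.round(c["R"],3).tolist(),np.round(c["t"],3))
pickle.dump(d,open("c0.pkl","wb"))
E
```

```text
{'clock': np.float64(0.0), 'joint_pos': array([-1.36 ,  0.333, -0.065,  1.461,  0.022,  1.35 , -0.089]), 'joint_velocities': array([-0.001,  0.001,  0.   , -0.   ,  0.002, -0.001,  0.   ]), 'tau': array([-1.0000e-03, -6.2545e+01,  4.9000e-02, -3.9161e+01,  1.6000e-02,
        1.0000e-02, -0.0000e+00]), 'position': array([0.145, 0.608, 0.242]), 'ee_rot': array([ 0.117,  0.993, -0.001, -0.   ]), 'ft_force': array([0.498, 0.677, 1.048]), 'torque': array([-0.032,  0.03 ,  0.002]), 'grasp_force': np.float64(0.0), 'grip_width': np.float64(0.992)} 0.011
scene 413.0321012470022 254.00993019019106 190.0956793542278 [[0.166, 0.986, -0.011], [0.643, -0.116, -0.757], [-0.747, 0.119, -0.654]] [-0.116 -0.23   1.919]
top 393.38841060709467 248.68565568196064 196.88406576947912 [[-0.004, -1.0, -0.027], [-0.999, 0.006, -0.053], [0.053, 0.027, -0.998]] [0.04  0.548 1.473]
```

View pics/scene0.png

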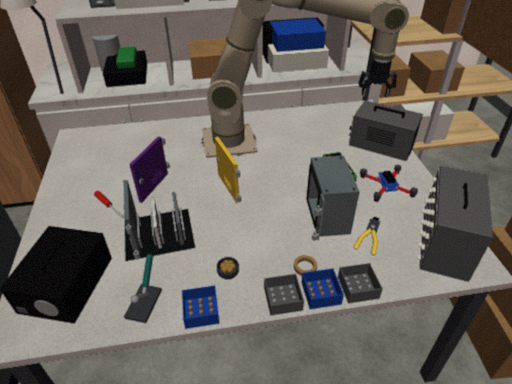

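View pics/top0.png

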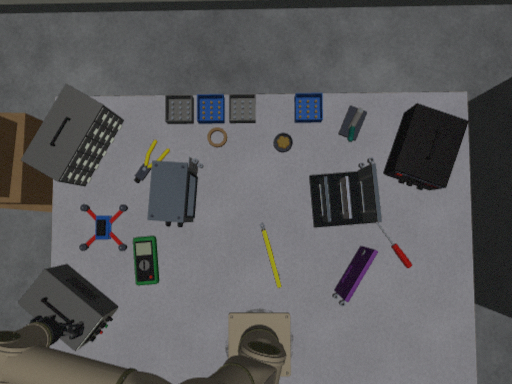

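The door stands in the rack's right-hand slot in the top view (370,190), with its knuckles at (368,163). The enclosure is at (175,192), with its open front towards image right and the hinge strip near (197,163).

```bash
cat > h.py <<'E'
import numpy as np,cv2
def cloud(c):
    z=c["range_z"];v,u=np.indices(z.shape)
    P=np.stack([(u-c["cx"])/c["fx"]*z,(v-c["cy"])/c["fy"]*z,z],-1)
    W=(P-np.array(c["t"]))@np.array(c["R"]); W[z==0]=np.nan
    return W
def wcloud(c,o):
    from scipy.spatial.transform import Rotation as Ro
    z=c["range_z"];v,u=np.indices(z.shape)
    P=np.stack([(u-c["cx"])/c["fx"]*z,(v-c["cy"])/c["fy"]*z,z],-1)
    M=np.array(c["tool_from_camera"]);T=P@M[:3,:3].T+M[:3,3]
    W=Ro.from_quat(o["ee_rot"]).apply(T.reshape(-1,3)).reshape(T.shape)+o["position"];W[z==0]=np.nan
    return W
E
python3 - <<'E'
import pickle,numpy as np,cv2
from h import *
d=pickle.load(open("c0.pkl","rb"));W=cloud(d["top"])
Z=W[...,2]
def fit(m,name):
    p=W[m];r=cv2.minAreaRect(p[:,:2].astype(np.float32)*1000)
    print(name,m.sum(),p.mean(0).round(4),r)
box=lambda u0,u1,v0,v1:(np.indices(Z.shape)[1]>=u0)&(np.indices(Z.shape)[1]<u1)&(np.indices(Z.shape)[0]>=v0)&(np.indices(Z.shape)[0]<v1)
fit(box(140,215,150,235)&(Z>.19)&(Z<.215),"enc top")
fit(box(180,215,150,180)&(Z>.1),"hinge")
fit(box(340,390,150,230)&(Z>.17),"door top")
fit(box(300,390,150,240)&(Z>.0)&(Z<.02),"bench/rack")
for u0,u1,v0,v1 in((186,206,155,172),(356,384,156,176)):
    print((Z[v0:v1,u0:u1]*1000).round(0).astype(int))
S=cv2.resize(d["top"]["color"][145:240,140:220,::-1],None,fx=5,fy=5,interpolation=cv2.INTER_CUBIC)
S2=cv2.resize(d["scene"]["color"][150:250,295:375,::-1],None,fx=4.75,fy=4.75,interpolation=cv2.INTER_CUBIC)
cv2.imwrite("pics/z.png",np.hstack([S,S2]))
E
```

```text
enc top 2185 [0.5608 0.3033 0.2007] ((571.3980102539062, 302.6016845703125), (124.64322662353516, 221.45982360839844), 85.62318420410156)
hinge 274 [0.638  0.2413 0.1794] ((639.6121826171875, 244.50274658203125), (43.82621765136719, 88.32769775390625), 70.78778839111328)
door top 385 [ 0.556  -0.3862  0.1885] ((563.8373413085938, -387.2283935546875), (216.4219970703125, 17.545866012573242), 4.928915977478027)
bench/rack 4266 [ 0.5502 -0.3109  0.0048] ((556.13134765625, -326.1119384765625), (339.1391906738281, 339.40185546875), 89.47981262207031)
[[ -3  -1   7  -1  -2   8  -1   1  -3   6  -2   6   5   2   1   5   1   7
   -1   2]
 [  1  -1   1 193   2  -5   0   1   9   0   1  -3   5   4   1  -3  -4   0
   -3   2]
 [ -1  -2   6 191 173  -2   4   3   2   1   0   2   1   6  -2   4   1   2
   -5   0]
 [ -2   0 192 186 174 153   2 152 146 150 152  -2   0  -4   6   6   1   6
    2  -3]
 [  0  -2 192 190 164 150 154 166 166 168 151 152   0   2   3  -1   6  -4
    8   1]
 [  5   2 195 189 171 146 152 152 167 164 150 149 125   2   2   3  -3   5
    0   2]
 [  4   4 198 184 165 147 145 152 153 
[... 12439 characters left out ...]
   -1
                    -1]
 [                   4                    5                   18
                    32                   42                   56
                    73                   83                   95
                   103                  123                  135
                   145                  158                  171
                   174                  193                  198
                   193                  195                  193
                     1                    1                    2
                     2                   -2                    2
                     3]]<stdin>:14: RuntimeWarning: invalid value encountered in cast
```

View pics/z.png

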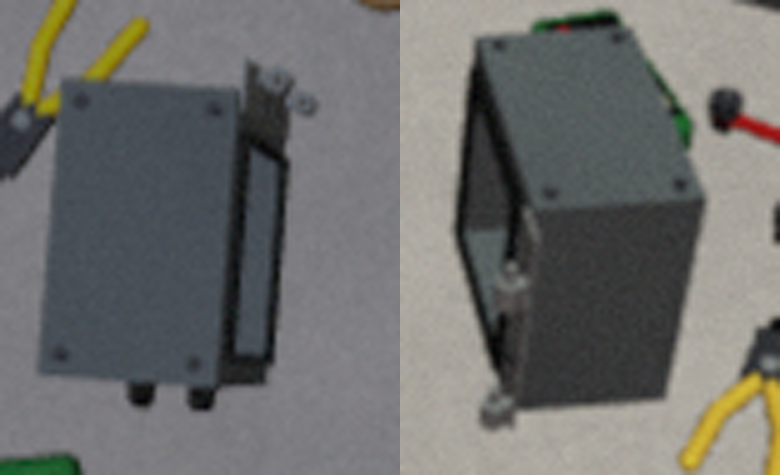

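```bash
cat >> h.py <<'E'
from scipy.spatial.transform import Rotation as Ro
def go(pos,yang):
    """delta_pos and turn to TCP pos, tool down with tool-y at world angle yang (deg); from the measured pose"""
    from workcell import get_obs
    o=get_obs();R=Ro.from_quat(o["ee_rot"])
    a=np.radians(yang);y=np.array([np.cos(a),np.sin(a),0]);z=np.array([0,0,-1.]);x=np.cross(y,z)
    T=Ro.from_matrix(np.stack([x,y,z],1))
    print("dpos",R.inv().apply(np.array(pos)-o["position"]).round(4),"turn",(R.inv()*T).as_rotvec().round(4),"clock",o["clock"],"pos",o["position"].round(4),"f",o["ft_force"].round(2),"width",o["grip_width"])
E
python3 - <<'E'
from workcell import *
from h import *
c=camera("wrist");print(np.round(c["tool_from_camera"],3).tolist(),c["fx"],c["cx"],c["cy"])
go([.60,.21,.40],0)
E
```

```text
[[0.001, -0.957, -0.29, 0.074], [1.0, 0.001, 0.002, 0.001], [-0.001, -0.29, 0.957, -0.13], [0.0, 0.0, 0.0, 1.0]] 266.1285120848215 249.48317991228345 192.35712468738942
dpos [-0.535  -0.2816 -0.158 ] turn [-9.0000e-04  8.0000e-04  1.3371e+00] clock 0.15 pos [0.1447 0.6077 0.2417] f [ 0.06  0.03 -0.17] width 1.0011381315681815
```

>>> {"name": "move_arm", "arguments": {"plan": [{"delta_pos": [-0.04, -0.02, -0.05], "turn": [0, 0, 0.15], "fingers": 0}, {"delta_pos": [-0.09, -0.05, -0.09], "turn": [0, 0, 0.3], "fingers": 0}, {"delta_pos": [-0.14, -0.08, -0.14], "turn": [0, 0, 0.45], "fingers": 0}, {"delta_pos": [-0.19, -0.11, -0.14], "turn": [0, 0, 0.6], "fingers": 0}, {"delta_pos": [-0.25, -0.14, -0.14], "turn": [0, 0, 0.75], "fingers": 0}, {"delta_pos": [-0.31, -0.17, -0.14], "turn": [0, 0, 0.9], "fingers": 0}, {"delta_pos": [-0.37, -0.21, -0.14], "turn": [0, 0, 1.05], "fingers": 0}, {"delta_pos": [-0.43, -0.25, -0.14], "turn": [0, 0, 1.2], "fingers": 0}, {"delta_pos": [-0.49, -0.29, -0.14], "turn": [0, 0, 1.337], "fingers": 0}, {"delta_pos": [-0.55, -0.32, -0.14], "turn": [0, 0, 1.337], "fingers": 0}, {"delta_pos": [-0.59, -0.34, -0.14], "turn": [0, 0, 1.337], "fingers": 0}, {"delta_pos": [-0.59, -0.34, -0.14], "turn": [0, 0, 1.337], "fingers": 0}]}}

```text
clock: 1.65
position: [0.6414, 0.138, 0.3818]
ee_rot: [0.708, 0.706, -0.0, 0.0]
ft_force: [0.1, 0.1, 1.0]
grip_width: 0.998
grasp_force: 0.0
```

```bash
cat > wl.py <<'E'
import sys,pickle
from workcell import *
from h import *
n=sys.argv[1];o=get_obs();c=camera("wrist");pickle.dump((o,c),open(n+".pkl","wb"))
cv2.imwrite(f"pics/{n}.png",c["color"][:,:,::-1]);print(o["position"].round(4),o["ee_rot"].round(4),o["clock"])
E
python3 wl.py w1
```

```text
[0.6414 0.138  0.3818] [ 7.078e-01  7.064e-01 -5.000e-04  2.000e-04] 1.65
```

View pics/w1.png

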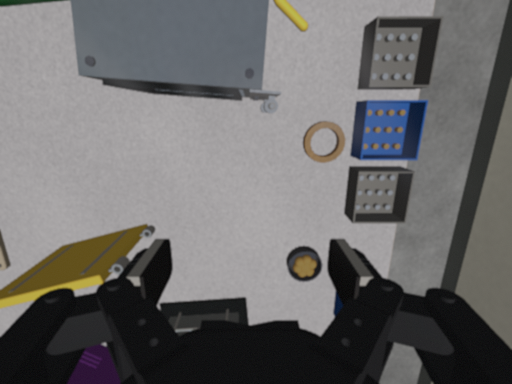

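The wrist view shows the enclosure's front edge running from (80,78) to (263,95), and the upper pin and shoulder near (270,105).

```bash
cat >> h.py <<'E'
def ray(c,o,u,v,z):
    M=np.array(c["tool_from_camera"]);R=Ro.from_quat(o["ee_rot"])
    d=np.array([(u-c["cx"])/c["fx"],(v-c["cy"])/c["fy"],1.])
    D=R.apply(M[:3,:3]@d);C=R.apply(M[:3,3])+o["position"]
    return C+D*(z-C[2])/D[2]
def rayw(c,u,v,z):
    R=np.array(c["R"]);C=-R.T@c["t"];D=R.T@np.array([(u-c["cx"])/c["fx"],(v-c["cy"])/c["fy"],1.])
    return C+D*(z-C[2])/D[2]
E
python3 - <<'E'
import pickle
from h import *
o,c=pickle.load(open("w1.pkl","rb"))
W=wcloud(c,o);Z=W[...,2]
m=((Z>.19)&(Z<.21)).astype(np.uint8);m[:, :60]=0;m[130:]=0
# front edge: lowest bright row per column by gradient
g=cv2.cvtColor(c["color"],cv2.COLOR_RGB2GRAY).astype(float);g=cv2.GaussianBlur(g,(0,0),1)
pts=[]
for u in range(90,258,4):
    pr=78+(u-80)*17/183; v0=int(pr)-8; d=np.diff(g[v0:v0+17,u]); k=int(d.argmin())
    if 0<k<15:
        a,b,e=d[k-1:k+2];s=0.5*(a-e)/(a-2*b+e); pts.append((u,v0+k+.5+s))
pts=np.array(pts);q=np.array([ray(c,o,u,v,.2)[:2] for u,v in pts])
l=cv2.fitLine(q.astype(np.float32)*1000,cv2.DIST_HUBER,0,.01,.01).ravel();print("front line",l,"ang",np.degrees(np.arctan2(l[1],l[0])),"res",np.std((q*1000-l[2:])@[-l[1],l[0]]))
print(g[94:116,256:288].astype(int)); print("Z",(Z[98:112,260:282]*1000).round())
dt=pickle.load(open("c0.pkl","rb"))["top"];gt=cv2.cvtColor(dt["color"],cv2.COLOR_RGB2GRAY)
print(gt[156:172,188:207])
for i in range(0,1): cv2.imwrite("pics/z2.png",cv2.resize(c["color"][70:130,230:310,::-1],None,fx=8,fy=8,interpolation=cv2.INTER_CUBIC))
E
```

```text
front line [ 9.9735934e-01 -7.2624892e-02  5.4236798e+02  2.4470206e+02] ang -4.1647663 res 0.8844591468033043
[[ 88  89  89  89  90  90  91  93  93  94  95  98 102 107 110 112 113 114
  114 113 115 119 125 135 145 155 160 162 163 164 165 164]
 [ 84  84  84  83  83  83  84  84  85  86  87  91  99 108 113 115 114 113
  111 111 113 120 130 141 151 158 161 162 163 164 164 164]
 [ 84  83  82  81  80  80  80  81  81  83  85  91 103 117 125 127 126 124
  123 122 126 134 144 152 157 160 161 161 162 163 163 163]
 [ 84  84  83  82  81  80  80  80  81  83  87  94 109 125 134 137 136 136
  136 138 142 149 155 159 160 161 162 162 162 162 162 161]
 [ 88  89  90  90  90  89  87  87  88  91  94 101 115 129 138 140 141 142
  144 148 153 157 160 161 161 162 162 163 163 162 161 160]
 [102 104 107 109 109 108 104 101 102 105 108 113 123 133 138 140 141 142
  146 151 156 159 160 160 161 162 163 164 163 162 161 160]
 [125 127 130 132 133 131 125 120 117 119 122 126 131 136 139 140 140 141
  144 149 154 158 159 160 160 162 163 164 164 163 162 161]
 [146 147 148 149 150 147 141 132 126 127 130 134 136 138 
[... 4147 characters left out ...]
  76  60  58 104 109 109 116 120 122 121 123
  121]
 [ 91  63  46  51  53  40  45  50  45  86 104 103  94 102  98 122 125 122
  124]
 [ 86  59  52  48  46  39  43  46  46  97 102  96  76  91  88 101 122 121
  123]
 [ 77  58  48  52  50  41  50  42  44  72  93  95  93  99  80  98 122 122
  124]
 [ 59  48  49  48  54  39  50  38  45  61 108 102  88  76  78 111 124 124
  126]
 [ 40  40  45  47  44  44  48  41  39  64 115 121 113 104 108 122 126 124
  123]
 [ 43  41  38  45  42  44  42  52  42  62 116 127 126 127 126 121 123 121
  123]
 [ 42  36  41  42  41  48  45  44  47  66 117 125 125 124 124 124 126 120
  125]
 [ 32  29  32  34  40  42  47  44  52  75 120 124 123 125 127 126 124 125
  125]]
```

View pics/z2.png

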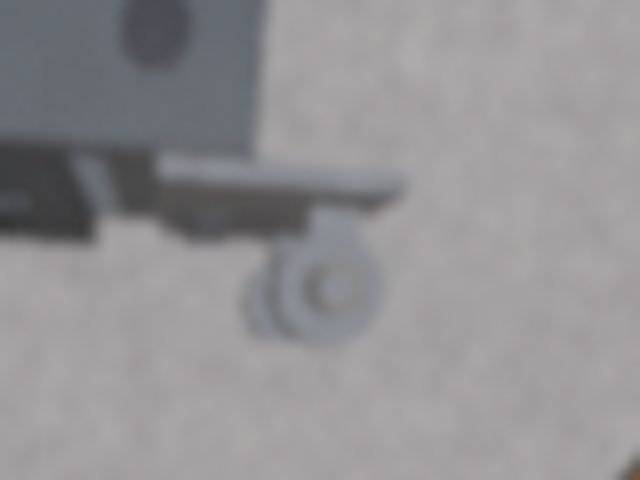

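The zoomed crop shows the upper pin tip at about (272,106) on its shoulder, with the lower shoulder peeking out to its left. Now I'll move to above the door.

>>> {"name": "move_arm", "arguments": {"plan": [{"delta_pos": [-0.05, -0.01, -0.02], "turn": [0, 0, 0.15], "fingers": 0}, {"delta_pos": [-0.1, -0.02, -0.02], "turn": [0, 0, 0.3], "fingers": 0}, {"delta_pos": [-0.15, -0.03, -0.02], "turn": [0, 0, 0.45], "fingers": 0}, {"delta_pos": [-0.2, -0.04, -0.02], "turn": [0, 0, 0.6], "fingers": 0}, {"delta_pos": [-0.25, -0.05, -0.02], "turn": [0, 0, 0.75], "fingers": 0}, {"delta_pos": [-0.3, -0.06, -0.02], "turn": [0, 0, 0.9], "fingers": 0}, {"delta_pos": [-0.35, -0.07, -0.02], "turn": [0, 0, 1.05], "fingers": 0}, {"delta_pos": [-0.4, -0.08, -0.02], "turn": [0, 0, 1.2], "fingers": 0}, {"delta_pos": [-0.46, -0.085, -0.02], "turn": [0, 0, 1.35], "fingers": 0}, {"delta_pos": [-0.52, -0.085, -0.02], "turn": [0, 0, 1.485], "fingers": 0}, {"delta_pos": [-0.524, -0.085, -0.02], "turn": [0, 0, 1.485], "fingers": 0}, {"delta_pos": [-0.524, -0.085, -0.02], "turn": [0, 0, 1.485], "fingers": 0}]}}

```text
clock: 3.2
position: [0.5549, -0.3836, 0.4018]
ee_rot: [0.999, 0.043, -0.0, -0.0]
ft_force: [0.4, -0.5, -0.1]
grip_width: 1.001
grasp_force: 0.0
```

```bash
python3 wl.py w2
python3 - <<'E'
import pickle
from h import *
o,c=pickle.load(open("w1.pkl","rb"));W=wcloud(c,o);Z=W[...,2]
s=np.zeros(Z.shape,bool);s[95:118,256:284]=1
m=s&(Z>.157);v,u=np.nonzero(m);print("pin px",u.mean(),v.mean(),ray(c,o,u.mean(),v.mean(),.166))
m=s&(Z>.14);m[:100]=0;(cu,cv),r=cv2.minEnclosingCircle(np.argwhere(m)[:,::-1].astype(np.float32));print(cu,cv,r,ray(c,o,cu,cv,.15))
o,c=pickle.load(open("w2.pkl","rb"));W=wcloud(c,o);Z=W[...,2]
near=(np.abs(W[...,0]-.56)<.14)&(np.abs(W[...,1]+.385)<.05)
m=near&(Z>.184);p=W[m];r=cv2.minAreaRect((p[:,:2]*1000).astype(np.float32));print("door top",m.sum(),p.mean(0),r,cv2.boxPoints(r).round(1).tolist())
v,u=np.nonzero(m);print("px range",u.min(),u.max(),v.min(),v.max())
E
```

```text
[ 0.5549 -0.3836  0.4018] [ 9.991e-01  4.290e-02 -4.000e-04 -2.000e-04] 3.2
pin px 272.13953488372096 102.81395348837209 [0.66980003 0.22369592 0.166     ]
270.9117736816406 105.94117736816406 7.211986541748047 [0.66958546 0.22035256 0.15      ]
door top 25175 [ 0.56767983 -0.38404005  0.44816504] ((555.0950927734375, -384.55810546875), (99.38867950439453, 181.76792907714844), 71.3236083984375) [[453.1000061035156, -402.5], [625.2999877929688, -460.70001220703125], [657.0999755859375, -366.6000061035156], [484.8999938964844, -308.3999938964844]]
px range 105 403 94 383
```

View pics/w2.png

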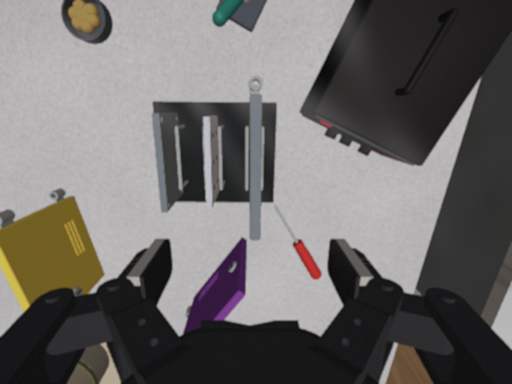

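The door top edge runs from (255,92) to (255,240), with its knuckle ring at (256,84). It sits well between the fingers.

Run:
```python
import pickle
from h import *
o,c=pickle.load(open("w2.pkl","rb"));W=wcloud(c,o);Z=W[...,2]
s=np.zeros(Z.shape,bool);s[70:250,235:275]=1
m=s&(Z>.18)&(Z<.2)
v,u=np.nonzero(m);print(np.median(Z[m]))
q=np.array([ray(c,o,a,b,.192)[:2]*1000 for a,b in zip(u,v)],np.float32);r=cv2.minAreaRect(q);print(r,cv2.boxPoints(r).round(1).tolist(),q.mean(0))
l=cv2.fitLine(q,cv2.DIST_HUBER,0,.01,.01).ravel();a=np.degrees(np.arctan2(l[1],l[0]));print("long axis ang",a)
m=s&(Z>.155)&(Z<.18);m[95:]=0;v,u=np.nonzero(m);print("knuckle",u.mean(),v.mean(),ray(c,o,u.mean(),v.mean(),.172))
t=np.array(r[0])/1000; ax=l[:2]*np.sign(l[0]); g=t+.015*ax
ya=np.degrees(np.arctan2(ax[1],ax[0]))-90
print(ax,g,ya);go([*g,.192-.029],ya)
```

```text
0.18989945563458172
((554.1744384765625, -389.689697265625), (191.7801513671875, 13.932889938354492), 5.014118671417236) [[458.0, -391.1000061035156], [459.29998779296875, -405.0], [650.2999877929688, -388.20001220703125], [649.0999755859375, -374.3999938964844]] [ 561.68616 -388.72284]
long axis ang 5.210825
knuckle 255.15172413793104 83.51034482758621 [ 0.66313095 -0.37962209  0.172     ]
[0.99586725 0.09082074] [ 0.56911245 -0.38832739] -84.78918
dpos [0.013  0.0072 0.2391] turn [-0.0007 -0.0001 -0.0033] clock 3.25 pos [ 0.5555 -0.3825  0.4021] f [-0.22  0.08 -0.2 ] width 1.0008757544160034
```

>>> {"name": "move_arm", "arguments": {"plan": [{"delta_pos": [0.013, 0.007, 0.06], "turn": [0, 0, 0], "fingers": 0}, {"delta_pos": [0.013, 0.007, 0.12], "turn": [0, 0, 0], "fingers": 0}, {"delta_pos": [0.013, 0.007, 0.175], "turn": [0, 0, 0], "fingers": 0}, {"delta_pos": [0.013, 0.007, 0.215], "turn": [0, 0, 0], "fingers": 0}, {"delta_pos": [0.013, 0.007, 0.239], "turn": [0, 0, 0], "fingers": 0}, {"delta_pos": [0.013, 0.007, 0.239], "turn": [0, 0, 0], "fingers": 0.5}, {"delta_pos": [0.013, 0.007, 0.239], "turn": [0, 0, 0], "fingers": 1}, {"delta_pos": [0.013, 0.007, 0.239], "turn": [0, 0, 0], "fingers": 1}, {"delta_pos": [0.013, 0.007, 0.239], "turn": [0, 0, 0], "fingers": 1}, {"delta_pos": [0.013, 0.007, 0.239], "turn": [0, 0, 0], "fingers": 1}], "force": 60}}

```text
clock: 4.5
position: [0.569, -0.3896, 0.1644]
ee_rot: [0.999, 0.043, 0.001, 0.0]
ft_force: [0.5, 0.0, 6.6]
grip_width: 0.165
grasp_force: 59.9
```

>>> {"name": "move_arm", "arguments": {"plan": [{"delta_pos": [0, 0, -0.02], "turn": [0, 0, 0], "fingers": 1}, {"delta_pos": [0, 0, -0.07], "turn": [0, 0, 0], "fingers": 1}, {"delta_pos": [0, 0, -0.13], "turn": [0, 0, 0], "fingers": 1}, {"delta_pos": [0, 0, -0.19], "turn": [0, 0, 0], "fingers": 1}, {"delta_pos": [0.0, 0.0, -0.235], "turn": [0, 0, 0], "fingers": 1}, {"delta_pos": [0.01, -0.04, -0.235], "turn": [0, 0, -0.08], "fingers": 1}, {"delta_pos": [0.02, -0.09, -0.235], "turn": [0, 0, -0.18], "fingers": 1}, {"delta_pos": [0.035, -0.145, -0.235], "turn": [0, 0, -0.3], "fingers": 1}, {"delta_pos": [0.05, -0.2, -0.235], "turn": [0, 0, -0.42], "fingers": 1}, {"delta_pos": [0.06, -0.255, -0.235], "turn": [0, 0, -0.54], "fingers": 1}, {"delta_pos": [0.07, -0.3, -0.235], "turn": [0, 0, -0.62], "fingers": 1}, {"delta_pos": [0.075, -0.325, -0.235], "turn": [0, 0, -0.66], "fingers": 1}], "force": 60}}

```text
clock: 6.0
position: [0.6153, -0.0561, 0.3985]
ee_rot: [0.93, 0.366, -0.0, -0.001]
ft_force: [1.0, -0.1, -5.4]
grip_width: 0.163
grasp_force: 60.0
```

```bash
python3 -c "
from h import *
go([.648,.1227,.40],-29.2)"; python3 wl.py w3
```

```text
dpos [ 0.1459 -0.1085 -0.0013] turn [-1.100e-03 -3.000e-04 -3.109e-01] clock 6.0 pos [ 0.6153 -0.0561  0.3985] f [ 1.   -0.1  -5.35] width 0.1632849522201694
[ 0.6153 -0.0561  0.3985] [ 9.305e-01  3.664e-01 -2.000e-04 -5.000e-04] 6.0
```

View pics/w3.png

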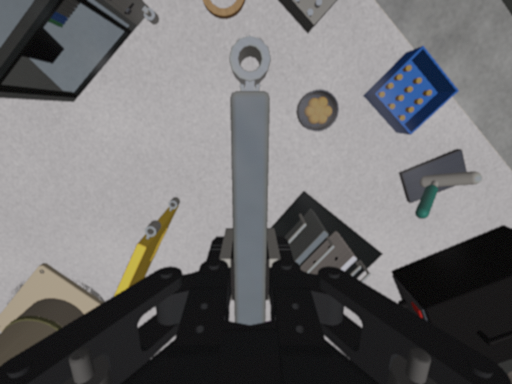

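The held door's knuckle ring is at (250,60), and the enclosure's upper pin shows at (150,13). Now I'll stage beside the pins.

>>> {"name": "move_arm", "arguments": {"plan": [{"delta_pos": [0.045, -0.035, 0], "turn": [0, 0, -0.1], "fingers": 1}, {"delta_pos": [0.09, -0.07, 0], "turn": [0, 0, -0.2], "fingers": 1}, {"delta_pos": [0.13, -0.1, 0], "turn": [0, 0, -0.29], "fingers": 1}, {"delta_pos": [0.146, -0.1085, 0], "turn": [0, 0, -0.311], "fingers": 1}, {"delta_pos": [0.146, -0.1085, 0.04], "turn": [0, 0, -0.311], "fingers": 1}, {"delta_pos": [0.146, -0.1085, 0.09], "turn": [0, 0, -0.311], "fingers": 1}, {"delta_pos": [0.146, -0.1085, 0.14], "turn": [0, 0, -0.311], "fingers": 1}, {"delta_pos": [0.146, -0.1085, 0.18], "turn": [0, 0, -0.311], "fingers": 1}, {"delta_pos": [0.146, -0.1085, 0.208], "turn": [0, 0, -0.311], "fingers": 1}, {"delta_pos": [0.146, -0.1085, 0.208], "turn": [0, 0, -0.311], "fingers": 1}, {"delta_pos": [0.146, -0.1085, 0.208], "turn": [0, 0, -0.311], "fingers": 1}], "force": 60}}

```text
clock: 7.42
position: [0.6499, 0.1188, 0.192]
ee_rot: [0.864, 0.504, 0.001, 0.0]
ft_force: [-0.0, 0.6, -5.5]
grip_width: 0.169
grasp_force: 60.0
```

```bash
python3 wl.py w4; python3 -c "
from h import *
go([.648,.1227,.19],-29.2)"
```

```text
[0.6499 0.1188 0.192 ] [8.640e-01 5.035e-01 8.000e-04 5.000e-04] 7.425
dpos [ 0.0022 -0.0036  0.0023] turn [ 0.0021 -0.0015 -0.0055] clock 7.475 pos [0.65   0.119  0.1923] f [-0.07 -0.18 -4.44] width 0.1693992683786343
```

View pics/w4.png

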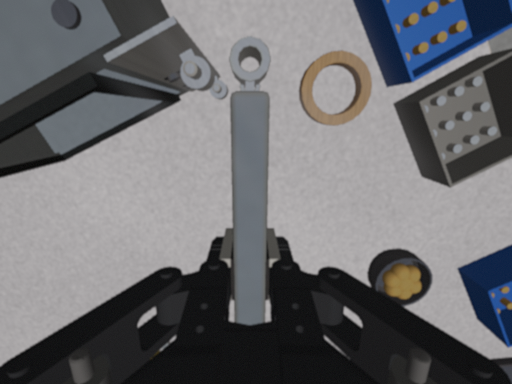

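Upper pin is at (192,70), lower pin at (220,90), and the knuckle ring centre at (250,60).

Run:
```python
import pickle
from h import *
o,c=pickle.load(open("w4.pkl","rb"))
M=np.array(c["tool_from_camera"]);z=c["range_z"];v,u=np.indices(z.shape)
def tool(uu,vv,tz):
    d=M[:3,:3]@np.array([(uu-c["cx"])/c["fx"],(vv-c["cy"])/c["fy"],1.]);return M[:3,3]+d*(tz-M[2,3])/d[2]
P=np.stack([(u-c["cx"])/c["fx"]*z,(v-c["cy"])/c["fy"]*z,z],-1)@M[:3,:3].T+M[:3,3]
TZ=P[...,2];tz=o["position"][2]
def sel(u0,u1,v0,v1,a,b):
    m=(u>=u0)&(u<u1)&(v>=v0)&(v<v1)&(TZ>a)&(TZ<b)&(z>0);return m
# knuckle ring
m=sel(225,275,30,92,-.03,.01); print("knuckle tz",np.median(TZ[m]))
cn,_=cv2.findContours((m*255).astype(np.uint8),cv2.RETR_CCOMP,cv2.CHAIN_APPROX_NONE)
for k in cn:
    if len(k)>25:
        e=cv2.minEnclosingCircle(k);b=cv2.boundingRect(k);print("cont",len(k),e,b)
# bore from brightness: bench seen through
g=cv2.cvtColor(c["color"],cv2.COLOR_RGB2GRAY)
# upper pin tip & shoulder
m=sel(170,215,45,95,tz-.172,tz-.159);print("pin",m.sum(),u[m].mean(),v[m].mean(),tool(u[m].mean(),v[m].mean(),tz-.166),P[m].mean(0))
m=sel(170,215,45,100,tz-.157,tz-.140);e=cv2.minEnclosingCircle(np.argwhere(m)[:,::-1].astype(np.float32));print("shoulder",m.sum(),e,tool(*e[0],tz-.15),np.median(TZ[m]))
m=sel(205,232,72,102,tz-.052,tz-.040);print("lowpin",m.sum(),u[m].mean(),v[m].mean(),tool(u[m].mean(),v[m].mean(),tz-.046))
# door long axis in tool
m=sel(230,272,92,225,-.05,-.015);print("top tz",np.median(TZ[m]));l=cv2.fitLine(P[m][:,:2].astype(np.float32)*1000,cv2.DIST_HUBER,0,.01,.01).ravel();print("door axis in tool",l,"edge x",np.percentile(P[m][:,0],99.5))
big=np.hstack([cv2.resize(c["color"][25:105,165:285,::-1],None,fx=6,fy=6,interpolation=cv2.INTER_CUBIC)]);cv2.imwrite("pics/z4.png",big)
```

```text
knuckle tz -0.004795642418267146
cont 176 ((249.5, 65.13636016845703), 29.175052642822266) (229, 36, 42, 56)
cont 55 ((249.9545440673828, 63.5), 11.056864738464355) (239, 53, 23, 20)
pin 255 186.6627450980392 63.666666666666664 [ 0.09985367 -0.03374731  0.02604916] [ 0.10021617 -0.03427565  0.02865198]
shoulder 901 ((189.63990783691406, 68.68197631835938), 24.52124786376953) [ 0.09968094 -0.0356337   0.04204916] 0.04403601768298679
lowpin 63 216.03174603174602 86.68253968253968 [ 0.09856088 -0.03271264  0.14604916]
top tz -0.02517938291910439
door axis in tool [ 9.9998558e-01  5.3676609e-03  5.7888248e+01 -1.9609831e-01] edge x 0.0823454307872874
```

View pics/z4.png

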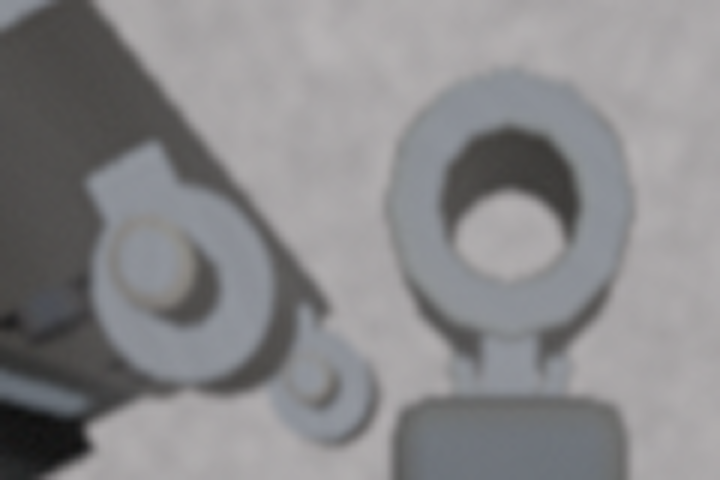

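Run:
```python
import pickle
from h import *
o,c=pickle.load(open("w4.pkl","rb"))
M=np.array(c["tool_from_camera"]);tz=o["position"][2]
def tool(X,Y,t):
    uu=165+(X+.5)/6-.5;vv=25+(Y+.5)/6-.5
    d=M[:3,:3]@np.array([(uu-c["cx"])/c["fx"],(vv-c["cy"])/c["fy"],1.]);return ((M[:3,3]+d*(t-M[2,3])/d[2])*1000).round(1)
print("ktop ring",tool(509,203,-.0076),[tool(a,203,-.0076) for a in(388,630)],[tool(509,b,-.0076) for b in (68,338)])
print("kbore top",tool(511,204,-.0076),"bore bottom",tool(511,237,.0164))
print("pin",tool(153,262,tz-.166),[tool(a,262,tz-.166)[1] for a in(112,195)])
print("shoulder",tool(183.5,285,tz-.15),[tool(a,285,tz-.15)[1] for a in (92,275)],[tool(183,b,tz-.15)[0] for b in (185,385)])
print("lowpin",tool(312,383,tz-.046))
print("low shoulder", tool(325,388,tz-.03))
```

```text
ktop ring [96.6 -0.3 -7.6] [array([96.5, -8.6, -7.6]), array([96.6,  8.1, -7.6])] [array([104.8,  -0.3,  -7.6]), array([87.9, -0.2, -7.6])]
kbore top [96.5 -0.1 -7.6] bore bottom [98.2 -0.1 16.4]
pin [ 97.6 -32.1  26. ] [np.float64(-35.7), np.float64(-28.3)]
shoulder [ 97.8 -32.5  42. ] [np.float64(-41.5), np.float64(-23.4)] [np.float64(106.8), np.float64(88.6)]
lowpin [ 97.  -32.2 146. ]
low shoulder [ 97.5 -31.9 162. ]
```

>>> {"name": "move_arm", "arguments": {"plan": [{"delta_pos": [0, -0.012, 0], "turn": [0, 0, 0], "fingers": 1}, {"delta_pos": [0.0005, -0.025, 0], "turn": [0, 0, 0], "fingers": 1}, {"delta_pos": [0.0005, -0.032, 0], "turn": [0, 0, 0], "fingers": 1}, {"delta_pos": [0.0005, -0.032, 0.003], "turn": [0, 0, 0], "fingers": 1}, {"delta_pos": [0.0005, -0.032, 0.006], "turn": [0, 0, 0], "fingers": 1}, {"delta_pos": [0.0005, -0.032, 0.006], "turn": [0, 0, 0], "fingers": 1}, {"delta_pos": [0.0005, -0.032, 0.006], "turn": [0, 0, 0], "fingers": 1}], "force": 60}}

```text
clock: 8.35
position: [0.6216, 0.1356, 0.1842]
ee_rot: [0.864, 0.504, -0.0, 0.0]
ft_force: [-0.1, -0.2, -5.0]
grip_width: 0.168
grasp_force: 60.0
```

```bash
python3 wl.py w5
python3 - <<'E'
import pickle
from h import *
from workcell import get_obs
o,c=pickle.load(open("w5.pkl","rb"))
print(get_obs()["ft_force"],get_obs()["torque"])
cv2.imwrite("pics/z5.png",cv2.resize(c["color"][30:100,215:285,::-1],None,fx=8,fy=8,interpolation=cv2.INTER_CUBIC))
E
```

```text
[0.6216 0.1356 0.1842] [ 8.637e-01  5.040e-01 -1.000e-04  1.000e-04] 8.35
[-0.18708534  0.37963918 -4.52972451] [ 0.09563429 -0.06268324  0.00979811]
```

View pics/z5.png

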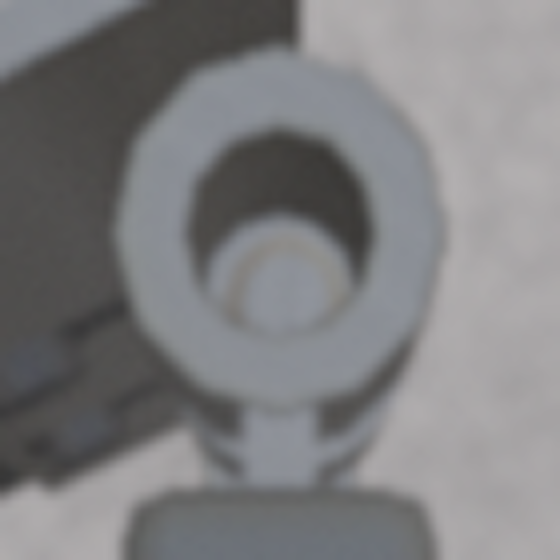

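Seen through the bore, the pin tip sits about 0.5 mm to the right (+y tool) of the bore centre, and is centred otherwise. I'll correct that and lower gently.

>>> {"name": "move_arm", "arguments": {"plan": [{"delta_pos": [0, 0.0005, 0], "turn": [0, 0, 0], "fingers": 1}, {"delta_pos": [0, 0.0005, 0.001], "turn": [0, 0, 0], "fingers": 1}, {"delta_pos": [0, 0.0005, 0.002], "turn": [0, 0, 0], "fingers": 1}, {"delta_pos": [0, 0.0005, 0.003], "turn": [0, 0, 0], "fingers": 1}, {"delta_pos": [0, 0.0005, 0.004], "turn": [0, 0, 0], "fingers": 1}, {"delta_pos": [0, 0.0005, 0.005], "turn": [0, 0, 0], "fingers": 1}, {"delta_pos": [0, 0.0005, 0.005], "turn": [0, 0, 0], "fingers": 1}]}}

```text
clock: 9.28
position: [0.6218, 0.1357, 0.1792]
ee_rot: [0.864, 0.504, -0.0, -0.0]
ft_force: [-0.2, -0.2, -5.6]
grip_width: 0.167
grasp_force: 60.0
```

>>> {"name": "move_arm", "arguments": {"plan": [{"delta_pos": [0, 0, 0.0015], "turn": [0, 0, 0], "fingers": 1}, {"delta_pos": [0, 0, 0.003], "turn": [0, 0, 0], "fingers": 1}, {"delta_pos": [0, 0, 0.0045], "turn": [0, 0, 0], "fingers": 1}, {"delta_pos": [0, 0, 0.006], "turn": [0, 0, 0], "fingers": 1}, {"delta_pos": [0, 0, 0.0075], "turn": [0, 0, 0], "fingers": 1}, {"delta_pos": [0, 0, 0.009], "turn": [0, 0, 0], "fingers": 1}, {"delta_pos": [0, 0, 0.01], "turn": [0, 0, 0], "fingers": 1}, {"delta_pos": [0, 0, 0.01], "turn": [0, 0, 0], "fingers": 1}]}}

```text
clock: 10.28
position: [0.6218, 0.1356, 0.1692]
ee_rot: [0.864, 0.504, -0.0, -0.0]
ft_force: [0.4, 0.4, -5.8]
grip_width: 0.166
grasp_force: 60.0
```

>>> {"name": "move_arm", "arguments": {"plan": [{"delta_pos": [0, 0, 0.0005], "turn": [0, 0, 0], "fingers": 1}, {"delta_pos": [0, 0, 0.001], "turn": [0, 0, 0], "fingers": 1}, {"delta_pos": [0, 0, 0.0015], "turn": [0, 0, 0], "fingers": 1}, {"delta_pos": [0, 0, 0.002], "turn": [0, 0, 0], "fingers": 1}, {"delta_pos": [0, 0, 0.0025], "turn": [0, 0, 0], "fingers": 1}, {"delta_pos": [0, 0, 0.0025], "turn": [0, 0, 0], "fingers": 1}]}}

```text
clock: 11.02
position: [0.6218, 0.1357, 0.1668]
ee_rot: [0.864, 0.504, 0.0, -0.0]
ft_force: [0.2, 0.6, -5.0]
grip_width: 0.166
grasp_force: 60.0
```

>>> {"name": "move_arm", "arguments": {"plan": [{"delta_pos": [0, 0, 0.0003], "turn": [0, 0, 0], "fingers": 1}, {"delta_pos": [0, 0, 0.0006], "turn": [0, 0, 0], "fingers": 1}, {"delta_pos": [0, 0, 0.001], "turn": [0, 0, 0], "fingers": 1}, {"delta_pos": [0, 0, 0.001], "turn": [0, 0, 0], "fingers": 1}]}}

```text
clock: 11.52
position: [0.622, 0.1355, 0.1663]
ee_rot: [0.864, 0.504, 0.0, 0.0]
ft_force: [-2.8, -1.1, 0.6]
grip_width: 0.166
grasp_force: 61.0
```

Fz has gone from −5 N to about 0, so the door is fully seated at the expected height. I'll release, go round to the outer face with closed fingers, and come down there.

>>> {"name": "move_arm", "arguments": {"plan": [{"delta_pos": [0, 0, 0], "turn": [0, 0, 0], "fingers": 0.6}, {"delta_pos": [0, 0, 0], "turn": [0, 0, 0], "fingers": 0.4}, {"delta_pos": [0, 0, 0], "turn": [0, 0, 0], "fingers": 0.4}, {"delta_pos": [0, 0, -0.03], "turn": [0, 0, 0], "fingers": 0.4}, {"delta_pos": [0, 0, -0.07], "turn": [0, 0, 0], "fingers": 0.4}, {"delta_pos": [0, 0, -0.07], "turn": [0, 0, 0], "fingers": 0.6}, {"delta_pos": [-0.034, 0.035, -0.07], "turn": [0, 0, 0], "fingers": 1}, {"delta_pos": [-0.068, 0.06, -0.07], "turn": [0, 0, 0], "fingers": 1}, {"delta_pos": [-0.068, 0.06, -0.04], "turn": [0, 0, 0], "fingers": 1}, {"delta_pos": [-0.068, 0.06, 0], "turn": [0, 0, 0], "fingers": 1}, {"delta_pos": [-0.068, 0.06, 0], "turn": [0, 0, 0], "fingers": 1}]}}

```text
clock: 12.9
position: [0.6386, 0.047, 0.1625]
ee_rot: [0.864, 0.504, -0.003, -0.001]
ft_force: [-0.5, 0.4, 0.5]
grip_width: 0.0
grasp_force: 0.0
```

```bash
cat > dr.py <<'E'
# where is the door: cloud of points with z .17-.2 in front of enclosure, from the top camera
from workcell import *
from h import *
c=camera("top");W=cloud(c);Z=W[...,2]
m=(Z>.18)&(Z<.2)&(W[...,0]>.42)&(W[...,0]<.70)&(W[...,1]>0)&(W[...,1]<.238)
p=W[m];print(m.sum());
if m.sum()>20:
    r=cv2.minAreaRect((p[:,:2]*1000).astype(np.float32));print("door",r,cv2.boxPoints(r).round().tolist())
go([.6,.15,.17],-29.5)
E
python3 dr.py
```

```text
152
door ((618.4036865234375, 189.7660369873047), (96.11859893798828, 117.27642059326172), 89.9748306274414) [[560.0, 142.0], [677.0, 142.0], [677.0, 238.0], [560.0, 238.0]]
dpos [ 0.0701 -0.0854 -0.005 ] turn [-0.0019  0.0017  0.001 ] clock 12.95 pos [0.6399 0.047  0.165 ] f [-0.4   0.12  1.23] width -0.001443907424427912
```

>>> {"name": "move_arm", "arguments": {"plan": [{"delta_pos": [0, -0.02, 0], "turn": [0, 0, 0], "fingers": 1}, {"delta_pos": [0, -0.032, 0], "turn": [0, 0, 0], "fingers": 1}, {"delta_pos": [-0.001, -0.042, 0], "turn": [0, 0, 0], "fingers": 1}, {"delta_pos": [-0.0015, -0.054, 0], "turn": [0, 0, 0], "fingers": 1}, {"delta_pos": [-0.0015, -0.066, 0], "turn": [0, 0, 0], "fingers": 1}, {"delta_pos": [0, -0.08, 0], "turn": [0, 0, 0], "fingers": 1}, {"delta_pos": [0.002, -0.095, 0], "turn": [0, 0, 0], "fingers": 1}, {"delta_pos": [0.006, -0.109, 0], "turn": [0, 0, 0], "fingers": 1}, {"delta_pos": [0.0105, -0.1225, 0], "turn": [0, 0, 0], "fingers": 1}, {"delta_pos": [0.0165, -0.136, 0], "turn": [0, 0, 0], "fingers": 1}, {"delta_pos": [0.024, -0.1485, 0], "turn": [0, 0, 0], "fingers": 1}, {"delta_pos": [0.032, -0.16, 0], "turn": [0, 0, 0], "fingers": 1}]}}

```text
clock: 14.45
position: [0.5166, 0.1545, 0.1658]
ee_rot: [0.864, 0.504, 0.0, -0.0]
ft_force: [0.5, 0.4, 0.4]
grip_width: -0.004
grasp_force: 0.1
```

>>> {"name": "move_arm", "arguments": {"plan": [{"delta_pos": [0.0045, -0.006, 0], "turn": [0, 0, 0], "fingers": 1}, {"delta_pos": [0.009, -0.0115, 0], "turn": [0, 0, 0], "fingers": 1}, {"delta_pos": [0.0145, -0.017, 0], "turn": [0, 0, 0], "fingers": 1}, {"delta_pos": [0.0195, -0.022, 0], "turn": [0, 0, 0], "fingers": 1}, {"delta_pos": [0.025, -0.027, 0], "turn": [0, 0, 0], "fingers": 1}, {"delta_pos": [0.0305, -0.0315, 0], "turn": [0, 0, 0], "fingers": 1}, {"delta_pos": [0.036, -0.0357, 0], "turn": [0, 0, 0], "fingers": 1}, {"delta_pos": [0.036, -0.0357, 0], "turn": [0, 0, 0], "fingers": 1}]}}

```text
clock: 15.45
position: [0.5035, 0.2031, 0.1657]
ee_rot: [0.863, 0.505, -0.0, -0.0]
ft_force: [-0.0, 0.4, -0.5]
grip_width: -0.003
grasp_force: 0.0
```

```bash
cat > ds.py <<'E'
# door face distance in the enclosure frame, from both cameras' clouds
from workcell import *
from h import *
H=np.array([.6698,.2199]);a=np.radians(85.8);ex=np.array([np.cos(a),np.sin(a)]);ey=np.array([-np.sin(a),np.cos(a)])
W=cloud(camera("top"));p=W[np.isfinite(W[...,2])]
p=p[(p[:,2]>.182)&(p[:,2]<.198)];q=(p[:,:2]-H)@np.stack([ex,ey],1)
s=(np.abs(q[:,0])<.035)&(q[:,1]>.0)&(q[:,1]<.24);q=q[s]*1000
for lo in range(0,240,30):
    k=(q[:,1]>=lo)&(q[:,1]<lo+30);print(lo,k.sum(),np.percentile(q[k,0],[5,50,95]).round(1) if k.sum()>3 else "")
o=get_obs();print(o["position"],o["ft_force"],o["clock"])
E
python3 ds.py
```

```text
0 36 [-6.7  7.7 19.6]
30 64 [-7.7  3.3 23.9]
60 51 [-9.5 -2.8 16.6]
90 3 
120 0 
150 0 
180 0 
210 0 
[0.50359356 0.20254551 0.16575011] [-0.12676614 -1.0548192   0.44508948] 15.5
```

>>> {"name": "move_arm", "arguments": {"plan": [{"delta_pos": [0.0009, -0.0004, 0], "turn": [0, 0, 0], "fingers": 1}, {"delta_pos": [0.0018, -0.0009, 0], "turn": [0, 0, 0], "fingers": 1}, {"delta_pos": [0.0027, -0.0013, 0], "turn": [0, 0, 0], "fingers": 1}, {"delta_pos": [0.0036, -0.0017, 0], "turn": [0, 0, 0], "fingers": 1}, {"delta_pos": [0.0045, -0.0021, 0], "turn": [0, 0, 0], "fingers": 1}, {"delta_pos": [0.0054, -0.0026, 0], "turn": [0, 0, 0], "fingers": 1}, {"delta_pos": [0.0054, -0.0026, 0], "turn": [0, 0, 0], "fingers": 1}]}}

```text
clock: 16.38
position: [0.5041, 0.2085, 0.1658]
ee_rot: [0.864, 0.504, 0.0, -0.0]
ft_force: [-0.2, 0.2, 0.9]
grip_width: 0.001
grasp_force: 0.1
```

>>> {"name": "move_arm", "arguments": {"plan": [{"delta_pos": [0.0009, -0.0004, 0], "turn": [0, 0, 0], "fingers": 1}, {"delta_pos": [0.0018, -0.0009, 0], "turn": [0, 0, 0], "fingers": 1}, {"delta_pos": [0.0027, -0.0013, 0], "turn": [0, 0, 0], "fingers": 1}, {"delta_pos": [0.0036, -0.0017, 0], "turn": [0, 0, 0], "fingers": 1}, {"delta_pos": [0.0036, -0.0017, 0], "turn": [0, 0, 0], "fingers": 1}]}}

```text
clock: 17.0
position: [0.5043, 0.2118, 0.1658]
ee_rot: [0.864, 0.504, -0.0, 0.0]
ft_force: [-0.8, -2.9, 2.2]
grip_width: 0.003
grasp_force: 1.6
```

```bash
python3 ds.py
```

```text
0 40 [-5.2  8.1 23.9]
30 58 [-5.6  4.2 19.3]
60 58 [-5.7  3.7 21.1]
90 12 [-5.3 -2.7  2.5]
120 0 
150 0 
180 0 
210 0 
[0.504267   0.2118863  0.16574202] [-0.31841559 -3.17111274  0.43866703] 17.05
```

Contact is about 3 N and the door face is parallel, so it is shut. I'll retract.

>>> {"name": "move_arm", "arguments": {"plan": [{"delta_pos": [-0.009, 0.0045, 0], "turn": [0, 0, 0], "fingers": 1}, {"delta_pos": [-0.045, 0.021, 0], "turn": [0, 0, 0], "fingers": 1}, {"delta_pos": [-0.09, 0.043, 0], "turn": [0, 0, 0], "fingers": 1}, {"delta_pos": [-0.135, 0.064, -0.03], "turn": [0, 0, 0], "fingers": 1}, {"delta_pos": [-0.18, 0.085, -0.08], "turn": [0, 0, 0], "fingers": 1}, {"delta_pos": [-0.225, 0.107, -0.1], "turn": [0, 0, 0], "fingers": 1}, {"delta_pos": [-0.27, 0.128, -0.1], "turn": [0, 0, 0], "fingers": 1}, {"delta_pos": [-0.27, 0.128, -0.1], "turn": [0, 0, 0], "fingers": 1}]}}

```text
clock: 18.05
position: [0.4825, -0.0902, 0.2664]
ee_rot: [0.865, 0.501, 0.001, 0.0]
ft_force: [0.8, 0.0, 0.6]
grip_width: 0.002
grasp_force: 0.0
```

```bash
python3 ds.py
```

```text
0 38 [-5.6  8.2 20.2]
30 70 [-7.4  4.4 25. ]
60 79 [-9.2  4.1 29.5]
90 68 [-8.8  2.5 25.8]
120 77 [-10.7   2.1  26.7]
150 76 [-11.4   0.5  23.3]
180 69 [-12.3  -1.6  24.6]
210 5 [-9.  -1.7 21.4]
[ 0.48274414 -0.08749013  0.26598243] [-0.13823078  1.36665025  1.07159919] 18.1
```

```bash
cat > dl.py <<'E'
from workcell import *
from h import *
c=camera("top");I=np.mean([camera("top")["color"].astype(float) for _ in range(4)],0).mean(2)
g=cv2.GaussianBlur(I,(0,0),.8)
H=np.array([.6698,.2199]);a=np.radians(85.8);ex=np.array([np.cos(a),np.sin(a)]);ey=np.array([-np.sin(a),np.cos(a)])
R=np.array(c["R"]);t=np.array(c["t"])
def prof(y,z,xs):
    X=np.c_[H+np.outer(xs,ex)+y*ey,np.full(len(xs),z)];P=X@R.T+t
    u=(P[:,0]/P[:,2]*c["fx"]+c["cx"]).astype(np.float32);v=(P[:,1]/P[:,2]*c["fy"]+c["cy"]).astype(np.float32)
    return cv2.remap(g.astype(np.float32),u[None],v[None],cv2.INTER_LINEAR)[0]
xs=np.arange(-.03,.03,.0005);xb=np.arange(.11,.16,.0005)
D=[];B=[]
for y in np.arange(.03,.2,.01):
    d=np.diff(prof(y,.194,xs));D.append((y*1000,xs[d.argmin()]*1000,d.min()));
    b=np.diff(prof(y,.2,xb));B.append((y*1000,xb[b.argmax()]*1000))
D=np.array(D);B=np.array(B);print(D.round(1).tolist());print(B.round(1).tolist())
for n,A in(("door front",D),("encl back",B)):
    l=cv2.fitLine(A[:,:2].astype(np.float32),cv2.DIST_HUBER,0,.01,.01).ravel();print(n,"slope deg",np.degrees(np.arctan(l[1]/l[0])),"at free edge",l[3]+(210-l[2])*l[1]/l[0],"at hinge",l[3]-l[2]*l[1]/l[0])
E
python3 dl.py
```

```text
[[30.0, 4.0, -1.6], [40.0, 7.0, -2.2], [50.0, 6.0, -3.2], [60.0, 6.0, -4.6], [70.0, 6.5, -3.6], [80.0, 3.5, -3.7], [90.0, 4.5, -3.2], [100.0, 7.5, -3.3], [110.0, 5.0, -3.3], [120.0, 5.5, -3.1], [130.0, 7.5, -3.0], [140.0, 8.0, -4.1], [150.0, 6.0, -3.9], [160.0, 5.5, -3.2], [170.0, 4.5, -2.8], [180.0, 6.0, -3.5], [190.0, 7.5, -3.1]]
[[30.0, 136.0], [40.0, 154.0], [50.0, 155.5], [60.0, 135.5], [70.0, 136.0], [80.0, 136.0], [90.0, 138.0], [100.0, 135.5], [110.0, 134.5], [120.0, 136.5], [130.0, 134.0], [140.0, 136.5], [150.0, 136.0], [160.0, 135.5], [170.0, 138.0], [180.0, 136.5], [190.0, 136.5]]
door front slope deg 0.055034872 at free edge 6.0902905 at hinge 5.8885775
encl back slope deg -0.054996192 at free edge 135.95882 at hinge 136.16039
```

The door's inner edge is parallel to the enclosure back (0.1° apart) and about 130 mm from it, against 128 nominal, so it is shut.

```bash
python3 -c "
from workcell import *
print(hand_in())"
```

```text
the job is handed in; nothing more can be done
None
```

I hung the door on both pins without forcing it, let go only once both knuckles were home, pushed it fully shut and handed the job in at about 18 s of the 58 s limit. The hand-in gave no verdict.

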